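# Lock the open clamp screw of the cartridge bar

## Robot

A 7-joint arm with a two-finger parallel gripper is mounted at the origin on the work surface. World frame = base frame: x ahead of the robot, y to its left, z up, the work surface at z = 0. Lengths are in m, angles in rad, forces in N, time in s.
With the tool pointing down it reaches from about 0.35 to 0.9 m from the base axis. Payload 8.1 kg.
Tool frame: the origin (TCP) lies between the finger pads; the fingertips stand 17 mm ahead of it and the grasp point (between the pads) lies 2 mm behind it; z points along the fingers, y is the line along which they close (so a half turn about z gives the same grasp; the last joint's range is limited). The gripper opens to 92 mm and grips with 3 to 60 N. Pads are 19 mm wide; open, the fingers measure 130 mm over their backs; the gripper's body (75 mm by 190 mm) begins 47 mm behind the grasp point.
Start: joints at [-1.425, 0.434, 0.025, 1.573, -0.012, 1.134, -0.075], TCP at [0.154, 0.606, 0.244] pointing down, gripper open.
Joint ranges: [-2.62, 2.62], [-0.44, 2.09], [-1.27, 1.32], [0.08, 2.57], [-1.32, 4.46], [0.12, 2], [-2.74, 2.74]. Speed limits (rad/s): [2.22, 2.22, 3.01, 3.01, 3.14, 3.14, 3.14].

## Interface

Orientations are given as a rotation vector (axis times angle).
In Python, from cell import observe, get_image, calibration, sign_off, look_for, regions_of, landmark_of gives the robot as it stands.
- The arm moves only by the tool jog_arm, never from a script. Its argument "plan" is a list of rows, each an object with "offset": the shift along the tool's x, y, z normalised to -1 to 1, where 1 is 0.15 m, a list of three; "twist": the turn, a rotation vector about the tool's x, y, z normalised to -1 to 1, where 1 is 2 pi rad, a list of three; "fingers": the gripper command: -1 is shut, 1 is fully open, values between are in proportion. In form: [{"offset": [x, y, z], "twist": [ax, ay, az], "fingers": fingers}, ...]. A call has 1 to 20 rows; each row is the pose to reach, as a shift and turn from the pose commanded when the call began, along the tool's axes at that moment, turning the shorter way round; what a row does not reach only later rows make up. A row lasts 1/8 s, in which the tool goes at most 62.5 mm and 10.7 degrees, less where a joint would pass 70% of its speed; a pose out of reach is approached as far as the arm can. A call with a number of a shift or a turn outside -1 to 1 is refused whole. A call with a gripper value outside its range is refused whole. The fingers move at their own pace and stop on an object; "newtons" is the grip in N (left out, the last holds). Time passes only in rows, so rows that repeat a pose let the fingers close. It gives the time, the measured TCP pose, the force, the opening and the grip force at its end, in the units of the state.
- observe(): the state, without advancing time (a new reading comes with each control period).
- get_image(name): name is "scene" or "side" or "wrist"; returns the picture (420x560x3 uint8, red, green, blue); there is no depth.
- calibration(name): a dict with "fov_y" (degrees; the focal length in pixels is half the picture's height over the tangent of half this angle, whatever the lens; pixels are square), "cx", "cy" (the principal point, pixels), "k1" (the pictures are not rectified: a ray, as slopes to the right and down, at radius r is drawn at 1 + k1 r^2 times it, then the intrinsics apply), "position" and "attitude" of the camera in the world. Camera axes: x right, y down, z forward; pixel columns grow to the right and rows downward; lengths in m; the calibration is good to about 2 mm. A picture is of the moment at which its call begins: read the wrist's pose just before it. calibration takes no time and is no camera call; for the wrist camera it gives the pose at the moment of the call.
- sign_off(): hands the job in; it is judged then, once.
Trained networks look in the newest picture that a camera, given by its name, has taken for a name from the list of things; names that differ only in an ending like _2 or _b are one class to them, and where a whole thing is asked for, a point or a joint stands for the part that bears it (a point fixed in the world has none). Each returns a list of dicts, best first, with "conf" (0 to 1); they miss things now and then, are a little off and sometimes report something else, mostly with a low value. They report only what shows in the picture. A call takes as long as a camera call. They do not tell look-alikes from the thing itself.
- look_for(thing, camera): "box" ([left, top, width, height] as shares, 0 to 1, of the picture: columns of its width, rows of its height, round what is visible of it).
- regions_of(thing, camera): "region" (420x560 bool, what is visible of it) and "box" ([left, top, width, height] as shares, 0 to 1, of the picture: columns of its width, rows of its height, round what is visible of it).
- landmark_of(thing, camera): "at" ([row, column] as shares, 0 to 1, of the picture: columns of its width, rows of its height: a listed point, or the origin of a listed thing).
The state is a dict: "clock": time; "joints": joint angles; "dq": joint speeds; "joint_efforts": joint torques, N m; "position": TCP position; "ee_rot": TCP orientation; "force": force on the tool from outside, world axes, zero at the start; "ft_torque": the same for the moment, N m; "width": opening from 0.0 (shut) to 1.0 (fully open); "gripper_force": force on a finger pad.
Only numpy, scipy, OpenCV 4.12 (cv2) and the standard library are available. Lean on these libraries where they do the work, as an engineer would, in place of code of your own. Each camera call takes 0.05 s, during which the arm holds its last target. There are 200 camera calls.

## Task

One of the two captive slotted clamp screws on the white cartridge bar is still open: its slot lies askew, while the other one's lies along the bar's long edge. Take the flat-bladed key with the paddle handle out of its stand, put its blade fully into the open screw's slot and turn the screw clockwise until its slot lies along the bar like the other's. Leave the key standing upright in that screw, and do not turn the other screw.

Things in the scene. Friction and masses are not known exactly. Their poses are not given: they have to be found in the camera images.
- key: Flat key, 0.12 kg, upright in a low white stand beside a round-handled driver (not needed). Origin: middle of blade tip, 14 mm above the bench in the stand; z up. Blade 44 mm wide (x), 3 to 6 mm thick (y), 16 mm long; then flange 48 x 32 mm to z = 24 mm, which rests on stand or screw head; grey paddle handle 40 (x) x 20 (y) mm, z 24 to 84 mm: pinch its 20 mm. Lift 25 mm straight up to clear.
- screw_open_top (a point): Centre of the top of the screw to turn, 73 mm above the bench; z up, x along its slot (turns with it). Steel head 56 mm wide, 22 mm tall; slot 14 mm wide, 18 mm deep, open at both ends. Key seated: flange on head, blade tip 16 mm below this point. It is at one end of the white bar (120 x 320 mm, top 50 mm up); the locked screw, alike, is 230 mm away at the other end.
- screw_open (a joint): Turn of the screw to lock, rad, growing clockwise seen from above. 0: slot straight across the bar; starts at 0.35 to 0.75; 1.57: slot along the bar's long edge (locked); stop at 1.80. Stays where left; friction 0.15 N m. The blade has about 0.17 rad of play each way in the slot: turn the key that much farther.
- screw_done (a joint): Turn of the other screw, same meaning; already locked, near 1.57. To be left alone.
Things that resemble listed ones, but are neither listed nor needed, are in the scene too. What is shaped like the key but orange or purple is not meant.

How it is judged:
By the outcome, as a careful person would: the job done as asked, in the order asked, and still so for the second after the job is handed in, with the robot touching nothing.
It also fails if it takes over 43 s, if anything falls off the work surface, if the arm or the gripper's body presses on something with over 40 N, if the wrist force passes 120 N, or if a joint passes its speed limit or range.

## Working session

There is one attempt and no reset: what is moved stays moved. The work goes in short steps, Python scripts to look and compute and a tool call to move; the robot and the scene stay as the last step left them, time stands still between calls to the robot, and variables do not carry over. Pictures are saved under pics/ and viewed, at most 10 in all, crops included, and the job is handed in when it is done.

Besides the shell and the picture viewer there is one more tool, called as name([rows], argument=value, ...), one row to a line, values as JSON. jog_arm: Moves the arm, as the interface text tells. Scaled input: -1 to 1 covers 0.15 m each way for a shift and 2 pi rad each way for a turn. Its arguments: {"type":"object","properties":{"plan":{"type":"array","items":{"type":"object","properties":{"offset":{"type":"array","items":{"type":"number","minimum":-1,"maximum":1}},"twist":{"type":"array","items":{"type":"number","minimum":-1,"maximum":1}},"fingers":{"type":"number"}}}},"newtons":{"type":"number"}},"required":["plan"]}

```bash
mkdir -p pics; cat > h.py <<'E'
from cell import *
import numpy as np, cv2
from scipy.spatial.transform import Rotation as R
def cam(n):
    c=calibration(n); f=210/np.tan(np.radians(c['fov_y'])/2)
    a=np.array(c['attitude'],float)
    Rm=a if a.shape==(3,3) else (R.from_rotvec(a).as_matrix() if a.size==3 else R.from_quat(a).as_matrix())
    return dict(f=f,cx=c['cx'],cy=c['cy'],k=c['k1'],p=np.array(c['position']),R=Rm)
def ray(c,u,v):
    x,y=(u-c['cx'])/c['f'],(v-c['cy'])/c['f']; a,b=x,y
    for _ in range(30):
        s=1+c['k']*(a*a+b*b); a,b=x/s,y/s
    d=c['R']@np.array([a,b,1]); return d/np.linalg.norm(d)
def proj(c,P):
    q=c['R'].T@(np.array(P)-c['p']); a,b=q[:2]/q[2]; s=1+c['k']*(a*a+b*b)
    return np.array([c['cx']+c['f']*a*s,c['cy']+c['f']*b*s])
def onz(c,u,v,z):
    d=ray(c,u,v); return c['p']+d*(z-c['p'][2])/d[2]
def tri(obs):
    A=np.zeros((3,3));b=np.zeros(3)
    for c,u,v in obs:
        d=ray(c,u,v);M=np.eye(3)-np.outer(d,d);A+=M;b+=M@c['p']
    return np.linalg.solve(A,b)
def save(n,im): cv2.imwrite('pics/'+n+'.png',im[:,:,::-1])
E
python3 - <<'E'
from h import *
for n in ['scene','side','wrist']:
    print(n,calibration(n))
    im=get_image(n); save(n+'0',im)
    for t in ['key','screw_open_top','screw_done']:
        try:
            for l in landmark_of(t,n) if t!='screw_done' else []: print(t,'lm',round(l['conf'],2),np.round([l['at'][1]*560,l['at'][0]*420],1))
            for l in look_for(t,n): print(t,'box',round(l['conf'],2),np.round(np.array(l['box'])*[560,420,560,420]))
        except Exception as e: print(t,e)
print(observe())
a,b,c=[cv2.imread(f'pics/{n}0.png') for n in ['scene','side','wrist']]
E
```

```text
scene {'fov_y': 57.858640448719264, 'cx': 272.86972400855916, 'cy': 201.1988479200339, 'k1': -0.0846268270235432, 'position': array([ 1.01323997, -0.33819724,  0.5469196 ]), 'attitude': array([-2.00162235, -1.0814013 ,  0.56533659])}
key lm 0.87 [217.5 271.8]
key lm 0.74 [178.4 230.8]
key lm 0.72 [126.9 260.9]
key lm 0.69 [155.5 292.2]
key box 0.94 [202. 237.  32.  44.]
key box 0.67 [140. 254.  24.  45.]
key box 0.66 [165. 199.  24.  34.]
key box 0.57 [107. 223.  31.  39.]
screw_open_top lm 0.87 [281.9 206.5]
screw_open_top box 0.59 [269. 197.  24.  27.]
screw_done box 0.71 [344. 163.  27.  21.]
side {'fov_y': 45.63543372215969, 'cx': 282.175721223934, 'cy': 209.7450944110219, 'k1': -0.17657847292055326, 'position': array([-0.17036473, -0.6448796 ,  0.78131934]), 'attitude': array([-2.10470542,  0.87735329, -0.44341613])}
key lm 0.91 [382.3 275.5]
key lm 0.79 [301.4 289.3]
key lm 0.78 [353.2 318.9]
key lm 0.67 [340.8 252.5]
key box 0.81 [341. 286.  26.  43.]
key box 0.74 [374. 242.  22.  36.]
key box 0.74 [292. 257.  18.  41.]
key box 0.57 [332. 220.  23.  39.]
screw_open_top lm 0.97
[... 347 characters left out ...]
 'joints': array([-1.42453651,  0.43448137,  0.02496901,  1.57324265, -0.01157448,
        1.13398701, -0.07514896]), 'dq': array([-4.27456976e-05, -7.38442411e-04,  1.12322384e-03, -1.15763535e-04,
       -5.96764111e-04,  1.09215176e-03, -8.32851976e-04]), 'joint_efforts': array([ 1.10783412e-04, -6.67672920e+01,  9.84002575e-01, -3.14801538e+01,
       -6.06978941e-02,  3.27729620e-02,  1.22891888e-05]), 'position': array([0.15395351, 0.6057363 , 0.24373654]), 'ee_rot': array([3.90045950e-01, 3.11726222e+00, 3.97805259e-05]), 'force': array([0.09002243, 0.19988273, 0.3653522 ]), 'ft_torque': array([-0.02120219, -0.00415831,  0.05313182]), 'gripper_force': 0.0, 'width': 1.0017852603218849}
```

```bash
python3 - <<'E'
import cv2,numpy as np
a=cv2.imread('pics/scene0.png')[140:330,90:390];b=cv2.imread('pics/side0.png')[140:340,170:420]
a=cv2.resize(a,None,fx=2.6,fy=2.6,interpolation=2)
cv2.imwrite('pics/a.png',a);cv2.imwrite('pics/b.png',cv2.resize(b,None,fx=2.9,fy=2.9,interpolation=2))
E
python3 - <<'E'
from h import *
import itertools
s,d=cam('scene'),cam('side')
A=[(217.5,271.8),(178.4,230.8),(126.9,260.9),(155.5,292.2)];B=[(382.3,275.5),(301.4,289.3),(353.2,318.9),(340.8,252.5)]
for a in A:
  print(a,[ (b,np.round(P,3).tolist(),round(float(np.linalg.norm(proj(s,P)-a)),1)) for b in B for P in [tri([(s,*a),(d,*b)])] if np.linalg.norm(proj(s,P)-a)<6])
print(tri([(s,281.9,206.5),(d,281.8,199.7)]),tri([(s,357.5,171),(d,211,167)]))
E
```

```text
(217.5, 271.8) [((301.4, 289.3), [0.442, -0.133, -0.091], 1.6), ((340.8, 252.5), [0.526, -0.167, -0.0], 1.1)]
(178.4, 230.8) [((301.4, 289.3), [0.374, -0.186, 0.005], 0.0), ((340.8, 252.5), [0.459, -0.21, 0.075], 2.5)]
(126.9, 260.9) [((382.3, 275.5), [0.472, -0.312, 0.067], 0.3), ((353.2, 318.9), [0.394, -0.309, -0.003], 0.5)]
(155.5, 292.2) [((382.3, 275.5), [0.52, -0.287, 0.013], 0.4), ((353.2, 318.9), [0.443, -0.279, -0.071], 0.6)]
[ 0.50249043 -0.00075486  0.07291361] [0.47865203 0.23105679 0.06469037]
```

View pics/a.png

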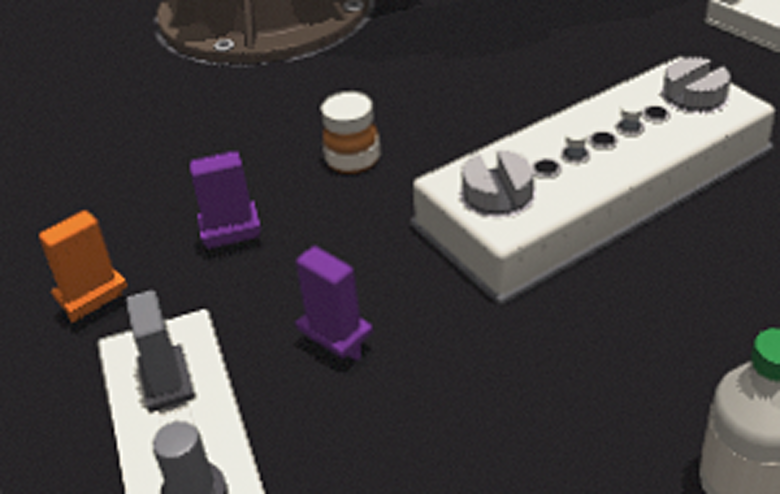

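View pics/b.png

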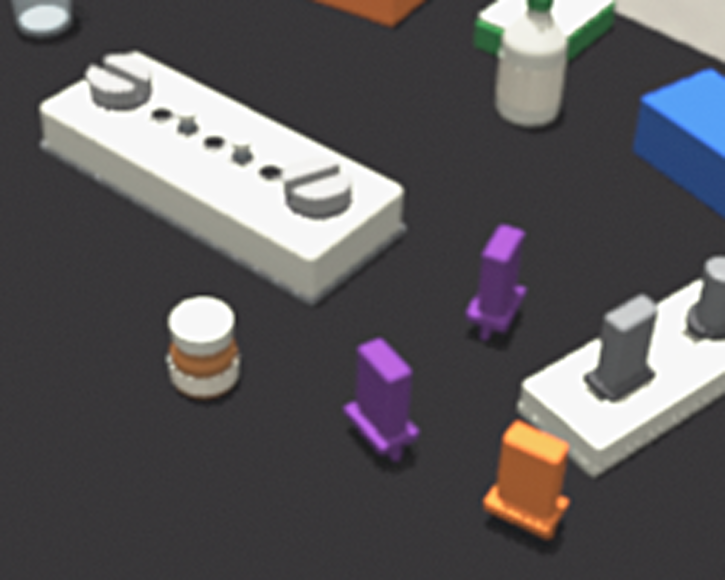

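Scene: the grey key stands in the white stand at about (155,292), side (382,275). The orange one is at scene (127,261), and the purple ones are at (178,231) and (217,272). Only the grey one is in the stand, so that is the key: (0.52,-0.287), z 0.013, as expected. The crops show the open screw at scene (282,207), at (0.502,-0.001,0.073), with its slot askew. The far screw's slot lies along the bar.

```bash
cat >> h.py <<'E'
def pose():
    o=observe(); return np.array(o['position']),R.from_rotvec(o['ee_rot']).as_matrix(),o
def down(yaw): # tool x at world angle yaw, z down
    c,s=np.cos(yaw),np.sin(yaw); return np.array([[c,s,0],[s,-c,0],[0,0,-1]])
def chain(p,M,goals):
    for P,y in goals:
        P=np.array(P);T=down(y)
        o=M.T@(P-p)/.15; t=R.from_matrix(M.T@T).as_rotvec()/(2*np.pi)
        print(np.round(P,3),np.round(np.degrees(y)),'off',np.round(o,4).tolist(),'tw',np.round(t,4).tolist()); p,M=P,T
E
python3 - <<'E'
from h import *
p,M,o=pose(); c=cam('wrist')
print(M.T@(c['p']-p)); print(M.T@c['R'])
W=[(.154,.606),(.28,.52),(.40,.38),(.46,.22),(.50,.06),(.50,-.1),(.49,-.24)]
y0=np.radians(165.7)
chain(p,M,[((x,y,.29),y0-np.radians(105)*(i+1)/6) for i,(x,y) in enumerate(W[1:])])
E
```

```text
[ 0.07082117  0.00033241 -0.13966362]
[[-9.48126728e-05 -9.64119862e-01 -2.65467290e-01]
 [ 9.99999918e-01 -1.95753395e-04  3.53780201e-04]
 [-3.93052642e-04 -2.65467235e-01  9.64119802e-01]]
[0.28 0.52 0.29] 148.0 off [-0.9552, -0.3469, -0.3084] tw [0.0, 0.0, 0.0487]
[0.4  0.38 0.29] 131.0 off [-1.1717, -0.3717, 0.0] tw [0.0, 0.0, 0.0486]
[0.46 0.22 0.29] 113.0 off [-1.0695, -0.3923, 0.0] tw [0.0, 0.0, 0.0486]
[0.5  0.06 0.29] 96.0 off [-1.0855, -0.1751, 0.0] tw [0.0, 0.0, 0.0486]
[ 0.5  -0.1   0.29] 78.0 off [-1.0614, -0.1059, 0.0] tw [0.0, 0.0, 0.0486]
[ 0.49 -0.24  0.29] 61.0 off [-0.9272, 0.1256, 0.0] tw [0.0, 0.0, 0.0486]
```

jog_arm([
  {"offset": [-0.955, -0.347, -0.3], "twist": [0, 0, 0.0486], "fingers": 1},
  {"offset": [-0.955, -0.347, -0.3], "twist": [0, 0, 0.0486], "fingers": 1},
  {"offset": [-0.955, -0.347, -0.3], "twist": [0, 0, 0.0486], "fingers": 1},
])

```text
clock: 1.27
position: [0.2833, 0.518, 0.29]
ee_rot: [0.867, 3.018, 0.002]
force: [-0.4, 0.6, 0.4]
width: 1.0
gripper_force: 0.0
```

jog_arm([
  {"offset": [-1, -0.37, 0], "twist": [0, 0, 0.0486], "fingers": 1},
  {"offset": [-1, -0.37, 0], "twist": [0, 0, 0.0486], "fingers": 1},
  {"offset": [-1, -0.37, 0], "twist": [0, 0, 0.0486], "fingers": 1},
])

```text
clock: 1.65
position: [0.3806, 0.3908, 0.2891]
ee_rot: [1.317, 2.851, 0.0]
force: [0.4, -0.1, -0.5]
width: 1.0
gripper_force: 0.0
```

jog_arm([
  {"offset": [-1, -0.37, 0], "twist": [0, 0, 0.0486], "fingers": 1},
  {"offset": [-1, -0.37, 0], "twist": [0, 0, 0.0486], "fingers": 1},
  {"offset": [-1, -0.37, 0], "twist": [0, 0, 0.0486], "fingers": 1},
])

```text
clock: 2.02
position: [0.4352, 0.2406, 0.2891]
ee_rot: [1.735, 2.619, 0.0]
force: [0.2, 0.7, 0.1]
width: 1.002
gripper_force: 0.0
```

jog_arm([
  {"offset": [-1, -0.175, 0], "twist": [0, 0, 0.0486], "fingers": 1},
  {"offset": [-1, -0.175, 0], "twist": [0, 0, 0.0486], "fingers": 1},
  {"offset": [-1, -0.175, 0], "twist": [0, 0, 0.0486], "fingers": 1},
])

```text
clock: 2.4
position: [0.4697, 0.092, 0.2892]
ee_rot: [2.114, 2.323, 0.001]
force: [0.1, 0.2, 0.5]
width: 0.999
gripper_force: 0.0
```

```bash
python3 - <<'E'
from h import *
p,M,o=pose(); print(p,np.degrees(np.arctan2(M[1,0],M[0,0])),o['clock'],o['joints'])
im=get_image('wrist'); c=cam('wrist'); save('w1',im)
for t in ['screw_open_top','screw_done']:
  try:
    for l in landmark_of(t,'wrist'): u,v=l['at'][1]*560,l['at'][0]*420; print(t,l['conf'],u,v,onz(c,u,v,.073))
  except Exception as e: print(e)
E
```

```text
[0.46973113 0.09200872 0.28919786] 95.39855695884161 2.4 [-0.75688085  0.15147722  0.52547766  1.88032554 -0.08345656  1.13036691
 -0.10658835]
screw_open_top 0.67 296.57599999999996 268.296 [ 0.49863796 -0.00152188  0.073     ]
it knows: key, screw_open_top
```

View pics/w1.png

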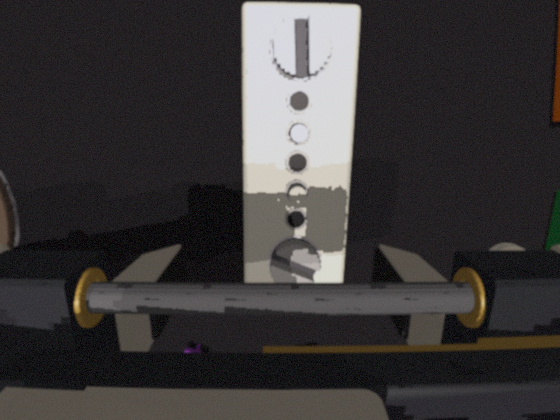

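jog_arm([
  {"offset": [-1, -0.14, 0], "twist": [0, 0, 0.0486], "fingers": 1},
  {"offset": [-1, -0.14, 0], "twist": [0, 0, 0.0486], "fingers": 1},
  {"offset": [-1, -0.14, 0], "twist": [0, 0, 0.0486], "fingers": 1},
])

```text
clock: 2.88
position: [0.463, -0.0581, 0.2891]
ee_rot: [2.441, 1.977, 0.001]
force: [0.9, 1.0, 0.4]
width: 1.002
gripper_force: 0.0
```

jog_arm([
  {"offset": [-1, 0.06, 0], "twist": [0, 0, 0.0486], "fingers": 1},
  {"offset": [-1, 0.06, 0], "twist": [0, 0, 0.0486], "fingers": 1},
  {"offset": [-1, 0.06, 0], "twist": [0, 0, 0.0486], "fingers": 1},
  {"offset": [-1, 0.06, 0], "twist": [0, 0, 0.0486], "fingers": 1},
])

```text
clock: 3.38
position: [0.4415, -0.2054, 0.2889]
ee_rot: [2.712, 1.585, 0.0]
force: [0.5, 0.2, 0.2]
width: 1.0
gripper_force: 0.0
```

```bash
python3 - <<'E'
from h import *
p,M,o=pose(); print(p,np.degrees(np.arctan2(M[1,0],M[0,0])),o['clock'],o['joints'])
im=get_image('wrist'); c=cam('wrist'); save('w2',im); np.save('w2cam.npy',c,allow_pickle=True)
for t in ['key']:
  try:
    for l in landmark_of(t,'wrist'): u,v=l['at'][1]*560,l['at'][0]*420; print(t,l['conf'],u,v,onz(c,u,v,.014))
    for l in regions_of(t,'wrist'):print(l['conf'],np.array(l['box'])*[560,420,560,420])
  except Exception as e: print(e)
E
```

```text
[ 0.44146171 -0.20543521  0.28885583] 60.60177774339737 3.375 [-0.3512388   0.19046018  0.81444726  1.87717065 -0.1520532   1.13687674
  0.00527504]
key 0.82 281.68 261.11400000000003 [ 0.3908867  -0.30094237  0.014     ]
key 0.77 223.384 186.186 [ 0.37709943 -0.18099709  0.014     ]
key 0.69 366.12800000000004 203.196 [ 0.51872804 -0.28465091  0.014     ]
key 0.63 324.52 108.69599999999998 [ 0.52552048 -0.160499    0.014     ]
0.76 [260.512 244.398  42.     39.816]
0.74 [306.6    84.084  53.312  54.81 ]
0.67 [349.608 191.898  60.312  43.302]
0.6 [198.576 169.092  41.888  52.92 ]
```

View pics/w2.png

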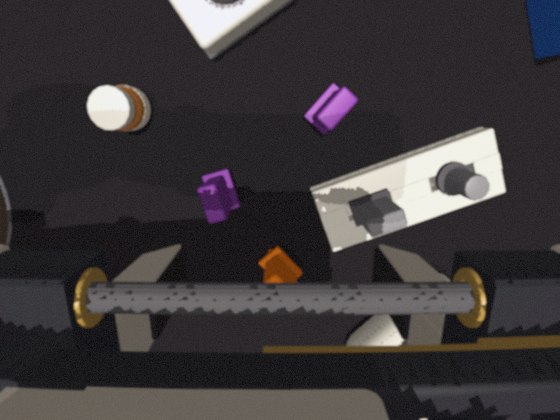

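The grey key is at (366,203), giving (0.519,-0.285), which agrees with the first estimate. The orange one at (281,261) and the purple ones at (217,195) and (331,108) are decoys. I'll get the stand and slot directions and go closer.

```bash
python3 - <<'E'
from h import *
c=np.load('w2cam.npy',allow_pickle=True).item()
P=[onz(c,u,v,.03) for u,v in [(310,190),(492,128),(506,192),(333,250)]]
for i in range(4):
  d=P[(i+1)%4]-P[i]; print(np.round(P[i],3),np.linalg.norm(d),np.degrees(np.arctan2(d[1],d[0])))
h=onz(c,475,185,.08);print('driver',h)
a=np.arctan2(*(P[1]-P[0])[[1,0]])
p,M,o=pose()
for y in (a,a+np.pi): 
  ex=np.array([np.cos(y),np.sin(y)])
  q=np.array([.519,-.286])-.075*ex
  chain(p,M,[((*q,.22),y)])
E
```

```text
[ 0.467 -0.233  0.03 ] 0.21858548013729825 -9.867573750329628
[ 0.682 -0.27   0.03 ] 0.07985654494086476 -97.96311369841851
[ 0.671 -0.349  0.03 ] 0.2178988760483193 170.33800214746628
[ 0.456 -0.313  0.03 ] 0.08066350554748809 82.50686176649371
driver [ 0.61987946 -0.2997812   0.08      ]
[ 0.445 -0.273  0.22 ] -10.0 off [-0.4024, 0.2458, 0.4566] tw [-0.0001, -0.0, 0.1966]
[ 0.593 -0.299  0.22 ] 170.0 off [-0.0729, 1.19, 0.4563] tw [0.0, -0.0001, -0.3034]
```

```bash
python3 - <<'E'
import cv2,numpy as np
a=cv2.imread('pics/w2.png')[175:250,320:420];b=cv2.imread('pics/w1.png')[225:290,240:350];s=cv2.imread('pics/side0.png')[230:300,345:445];d=cv2.imread('pics/scene0.png')[245:315,120:200]
f=lambda i:cv2.resize(i,(390,290),interpolation=2)
cv2.imwrite('pics/m.png',np.vstack([np.hstack([f(a),f(b)]),np.hstack([f(s),f(d)])]))
E
```

```text
(no output)
```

View pics/m.png

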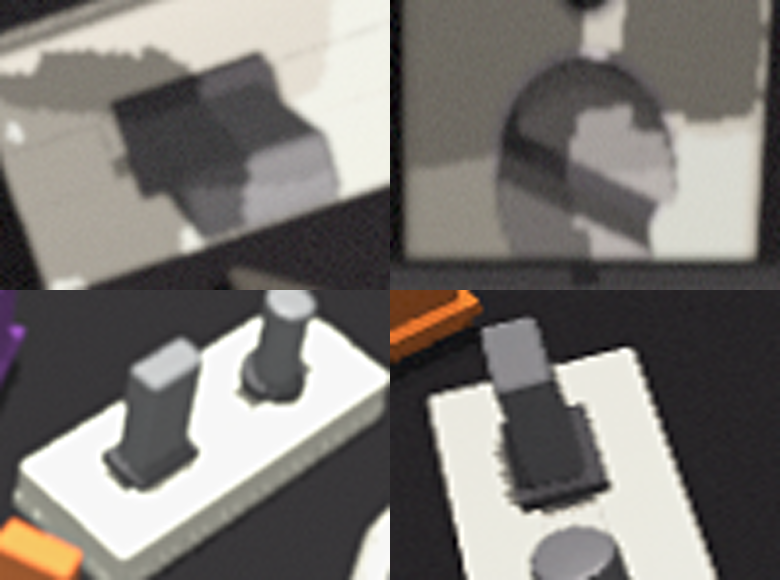

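```bash
python3 - <<'E'
from h import *
c=np.load('w2cam.npy',allow_pickle=True).item()
def L(c,a,b,z):
  A,B=onz(c,*a,z),onz(c,*b,z);d=B-A;print(np.round(A,4),np.round(B,4),np.linalg.norm(d),np.degrees(np.arctan2(d[1],d[0])))
L(c,(349.5,200.8),(387.2,189.2),.038)
# handle top: crop (250,155),(320,133)
L(c,(320+246/3.9,175+158/3.87),(320+322/3.9,175+133/3.87),.098)
p,M,o=pose()
# pose of w1
from copy import deepcopy
p1=np.array([0.46973113,0.09200872,0.28919786]);M1=down(np.radians(95.4))
c1=deepcopy(c); M2=M; c1['R']=M1@M2.T@c['R']; c1['p']=p1+M1@M2.T@(c['p']-p)
L(c1,(275.3,257.5),(314.8,271),.073)
L(c1,(302,77),(302,20),.073); L(c1,(243,8),(244,280),.05); L(c1,(359,8),(344,280),.05)
y=np.radians(170)
chain(p,M,[((.55,-.25,.25),np.radians(120)),((.519+.0739,-.286-.013,.22),y)])
E
```

```text
[ 0.5008 -0.2644  0.038 ] [ 0.5448 -0.2733  0.038 ] 0.044893195902334385 -11.455425154323727
[ 0.5196 -0.2755  0.098 ] [ 0.5394 -0.279   0.098 ] 0.0200481794529647 -9.9432335529372
[0.4732 0.0108 0.073 ] [ 0.5184 -0.0014  0.073 ] 0.04682583385873242 -15.086104687609108
[0.4824 0.1995 0.073 ] [0.4771 0.2502 0.073 ] 0.050959801110720127 96.00116891488521
[0.4187 0.2617 0.05  ] [ 0.4391 -0.0314  0.05  ] 0.2937941789889196 -86.0149271144992
[0.5329 0.2726 0.05  ] [ 0.5582 -0.0206  0.05  ] 0.29426999727090314 -85.07030895279709
[ 0.55 -0.25  0.25] 120.0 off [0.0727, 0.7816, 0.2565] tw [-0.0, -0.0001, -0.1642]
[ 0.593 -0.299  0.22 ] 170.0 off [-0.4259, 0.0843, 0.2] tw [0.0, 0.0, -0.1389]
```

The crops show the key's long side lying along the stand, at about -10°. The open slot is at about -15°, and the bar runs along about 95.5°. I'll go to yaw 170° with the key ahead of the camera.

jog_arm([
  {"offset": [0.073, 0.78, 0.25], "twist": [0, 0, -0.03], "fingers": 1},
  {"offset": [0.073, 0.78, 0.25], "twist": [0, 0, -0.06], "fingers": 1},
  {"offset": [0.073, 0.78, 0.25], "twist": [0, 0, -0.09], "fingers": 1},
  {"offset": [0.073, 0.78, 0.25], "twist": [0, 0, -0.12], "fingers": 1},
  {"offset": [0.073, 0.78, 0.25], "twist": [0, 0, -0.164], "fingers": 1},
  {"offset": [0.073, 0.78, 0.25], "twist": [0, 0, -0.164], "fingers": 1},
])

```text
clock: 4.28
position: [0.5499, -0.2496, 0.251]
ee_rot: [-1.565, -2.723, -0.001]
force: [-0.4, 0.7, 0.6]
width: 1.001
gripper_force: 0.0
```

jog_arm([
  {"offset": [-0.426, 0.084, 0.2], "twist": [0, 0, -0.03], "fingers": 1},
  {"offset": [-0.426, 0.084, 0.2], "twist": [0, 0, -0.06], "fingers": 1},
  {"offset": [-0.426, 0.084, 0.2], "twist": [0, 0, -0.09], "fingers": 1},
  {"offset": [-0.426, 0.084, 0.2], "twist": [0, 0, -0.12], "fingers": 1},
  {"offset": [-0.426, 0.084, 0.2], "twist": [0, 0, -0.139], "fingers": 1},
  {"offset": [-0.426, 0.084, 0.2], "twist": [0, 0, -0.139], "fingers": 1},
])

```text
clock: 5.03
position: [0.5926, -0.299, 0.221]
ee_rot: [0.276, 3.129, 0.002]
force: [-0.2, 1.0, -0.5]
width: 0.999
gripper_force: 0.0
```

```bash
python3 - <<'E'
from h import *
p,M,o=pose(); print(p,np.degrees(np.arctan2(M[1,0],M[0,0])),o['clock'],o['joints'])
im=get_image('wrist'); c=cam('wrist'); save('w3',im); np.save('w3cam.npy',c,allow_pickle=True)
c2=np.load('w2cam.npy',allow_pickle=True).item()
for l in landmark_of('key','wrist'):
  u,v=l['at'][1]*560,l['at'][0]*420; print(l['conf'],u,v,onz(c,u,v,.014),tri([(c,u,v),(c2,366.1,203.2)]))
cv2.imwrite('pics/w3b.png',cv2.resize(cv2.imread('pics/w3.png')[60:280,160:420],(780,600),interpolation=2))
E
```

```text
[ 0.59261329 -0.29901819  0.22102714] 169.93578937258417 5.025 [ 0.19200933  0.52338587  0.30513748  1.51552508 -0.16812569  1.12886013
  1.9260099 ]
0.56 279.32800000000003 113.19000000000001 [ 0.52151284 -0.28617362  0.014     ] [ 0.5204013  -0.2864855   0.00773067]
```

View pics/w3b.png

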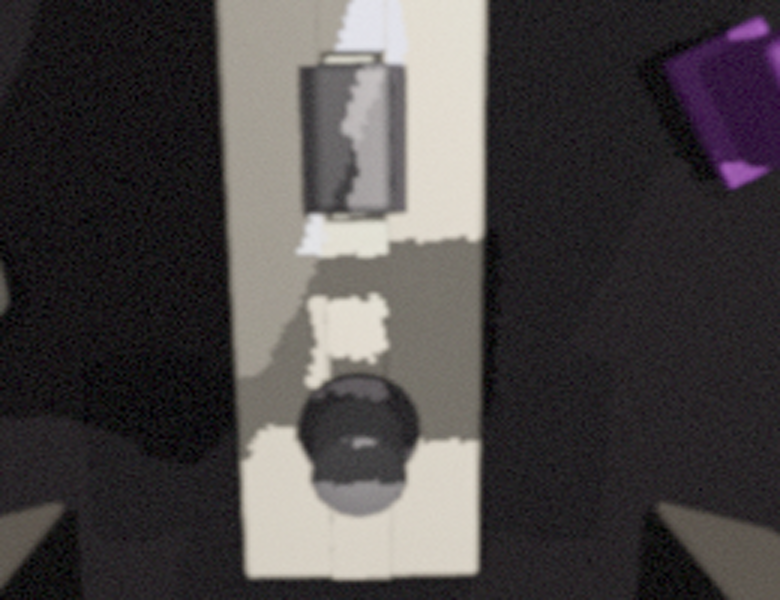

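The key sits straight along the stand, with its flange centre at crop (354,140), which is (0.5205,-0.286). The heights agree, so I'll grasp it.

jog_arm([
  {"offset": [0.488, 0, 0.3], "twist": [0, 0, 0], "fingers": 1},
  {"offset": [0.488, 0, 0.5], "twist": [0, 0, 0], "fingers": 1},
  {"offset": [0.488, 0, 0.5], "twist": [0, 0, 0], "fingers": 1},
  {"offset": [0.488, 0, 0.7], "twist": [0, 0, 0], "fingers": 1},
  {"offset": [0.488, 0, 0.87], "twist": [0, 0, 0], "fingers": 1},
  {"offset": [0.488, 0, 0.97], "twist": [0, 0, 0], "fingers": 1},
  {"offset": [0.488, 0, 0.97], "twist": [0, 0, 0], "fingers": 1},
  {"offset": [0.488, 0, 0.97], "twist": [0, 0, 0], "fingers": -0.4},
  {"offset": [0.488, 0, 0.97], "twist": [0, 0, 0], "fingers": -1},
  {"offset": [0.488, 0, 0.97], "twist": [0, 0, 0], "fingers": -1},
  {"offset": [0.488, 0, 0.97], "twist": [0, 0, 0], "fingers": -1},
  {"offset": [0.488, 0, 0.97], "twist": [0, 0, 0], "fingers": -1},
], newtons=50)

```text
clock: 6.62
position: [0.5198, -0.288, 0.0758]
ee_rot: [0.278, 3.129, 0.0]
force: [0.3, 0.2, 0.2]
width: 0.503
gripper_force: 0.0
```

jog_arm([
  {"offset": [0, 0, 0], "twist": [0, 0, 0], "fingers": -1},
  {"offset": [0, 0, 0], "twist": [0, 0, 0], "fingers": -1},
  {"offset": [0, 0, 0], "twist": [0, 0, 0], "fingers": -1},
  {"offset": [0, 0, 0], "twist": [0, 0, 0], "fingers": -1},
  {"offset": [0, 0, 0], "twist": [0, 0, 0], "fingers": -1},
  {"offset": [0, 0, 0], "twist": [0, 0, 0], "fingers": -1},
  {"offset": [0, 0, 0], "twist": [0, 0, 0], "fingers": -1},
  {"offset": [0, 0, 0], "twist": [0, 0, 0], "fingers": -1},
])

```text
clock: 7.62
position: [0.5198, -0.288, 0.0757]
ee_rot: [-0.278, -3.129, -0.0]
force: [1.1, -0.2, -1.2]
width: 0.219
gripper_force: 49.9
```

jog_arm([
  {"offset": [0, 0, -0.08], "twist": [0, 0, 0], "fingers": -1},
  {"offset": [0, 0, -0.17], "twist": [0, 0, 0], "fingers": -1},
  {"offset": [0, 0, -0.3], "twist": [0, 0, 0], "fingers": -1},
  {"offset": [0, 0, -0.5], "twist": [0, 0, 0], "fingers": -1},
  {"offset": [0, 0, -0.76], "twist": [0, 0, 0], "fingers": -1},
  {"offset": [0, 0, -0.76], "twist": [0, 0, 0], "fingers": -1},
])

```text
clock: 8.38
position: [0.5216, -0.2893, 0.1939]
ee_rot: [0.278, 3.123, -0.003]
force: [-0.4, 0.2, -2.0]
width: 0.215
gripper_force: 49.9
```

```bash
python3 - <<'E'
from h import *
p,M,o=pose(); print(p,np.degrees(np.arctan2(M[1,0],M[0,0])),o['width'],o['gripper_force'])
for n in ['scene','side']:
    save(n+'1',get_image(n))
    for l in landmark_of('key',n)[:5]: print(n,round(l['conf'],2),np.round([l['at'][1]*560,l['at'][0]*420],1))
    print('proj expected',proj(cam(n),p-[0,0,.062]))
# go: stop short of screw so camera (ahead along +tool x) sees it: TCP to +0.09 in world from the screw opposite ex
y=np.radians(165); s=np.array([.501,-.001])
ex=np.array([np.cos(y),np.sin(y)])
q=s-.085*ex
chain(p,M,[((.56,-.15,.2),np.radians(170)),((*q,.2),y)])
E
```

```text
[ 0.52155649 -0.2892538   0.19389728] 169.83403543337727 0.21520558615800262 49.90585505962372
scene 0.83 [141.8 246.9]
scene 0.78 [126.2 259.3]
scene 0.7 [178.6 231.9]
scene 0.59 [217.6 269.3]
proj expected [138.57848786 245.55530047]
side 0.97 [389.9 233.9]
side 0.85 [350.9 320.9]
side 0.73 [303.8 291.8]
proj expected [391.77508387 234.15922444]
[ 0.56 -0.15  0.2 ] 170.0 off [-0.0887, 0.959, -0.0416] tw [-0.0002, 0.0011, -0.0005]
[ 0.583 -0.023  0.2  ] 165.0 off [-0.0047, 0.8606, 0.0] tw [0.0, 0.0, 0.0139]
```

The key came out with the hand, since its landmarks moved to the expected pixels. I'll carry it to beside the screw.

jog_arm([
  {"offset": [-0.03, 0.3, -0.04], "twist": [0, 0, 0], "fingers": -1},
  {"offset": [-0.06, 0.65, -0.04], "twist": [0, 0, 0], "fingers": -1},
  {"offset": [-0.089, 0.96, -0.04], "twist": [0, 0, 0], "fingers": -1},
  {"offset": [-0.089, 0.96, -0.04], "twist": [0, 0, 0], "fingers": -1},
])

```text
clock: 9.07
position: [0.559, -0.1433, 0.1944]
ee_rot: [-0.267, -3.128, -0.004]
force: [0.2, 0.6, -0.7]
width: 0.213
gripper_force: 49.9
```

jog_arm([
  {"offset": [0, 0.3, 0], "twist": [0, 0, 0.014], "fingers": -1},
  {"offset": [0, 0.6, 0], "twist": [0, 0, 0.014], "fingers": -1},
  {"offset": [0, 0.86, 0], "twist": [0, 0, 0.014], "fingers": -1},
  {"offset": [0, 0.86, 0], "twist": [0, 0, 0.014], "fingers": -1},
  {"offset": [0, 0.86, 0], "twist": [0, 0, 0.014], "fingers": -1},
])

```text
clock: 9.7
position: [0.5805, -0.0231, 0.1951]
ee_rot: [-0.417, -3.113, 0.002]
force: [-0.4, 0.0, -1.8]
width: 0.216
gripper_force: 49.9
```

```bash
python3 - <<'E'
from h import *
p,M,o=pose(); print(p,np.degrees(np.arctan2(M[1,0],M[0,0])),o['width'],o['clock'],o['joints'])
im=get_image('wrist'); c=cam('wrist'); save('w4',im); np.save('w4cam.npy',c,allow_pickle=True)
for l in landmark_of('screw_open_top','wrist'):
  u,v=l['at'][1]*560,l['at'][0]*420; print(l['conf'],u,v,onz(c,u,v,.073))
q=proj(c,[.501,-.001,.073]); print(q)
x0,y0=int(max(0,q[0]-90)),int(max(0,q[1]-65)); print(x0,y0)
cv2.imwrite('pics/w4b.png',cv2.resize(cv2.imread('pics/w4.png')[y0:y0+150,x0:x0+200],None,fx=4,fy=4,interpolation=2))
E
```

```text
[ 0.58052307 -0.02309432  0.19506345] 164.7501734291703 0.21603914090269788 9.7 [-0.25152215  0.41245428  0.27465778  1.76144393 -0.1294023   0.98680241
  1.37752491]
0.94 282.52 92.61 [0.49795796 0.00146799 0.073     ]
0.15 277.704 235.914 [ 0.60162608 -0.03066649  0.073     ]
[280.31645199  97.80361526]
190 32
```

View pics/w4b.png

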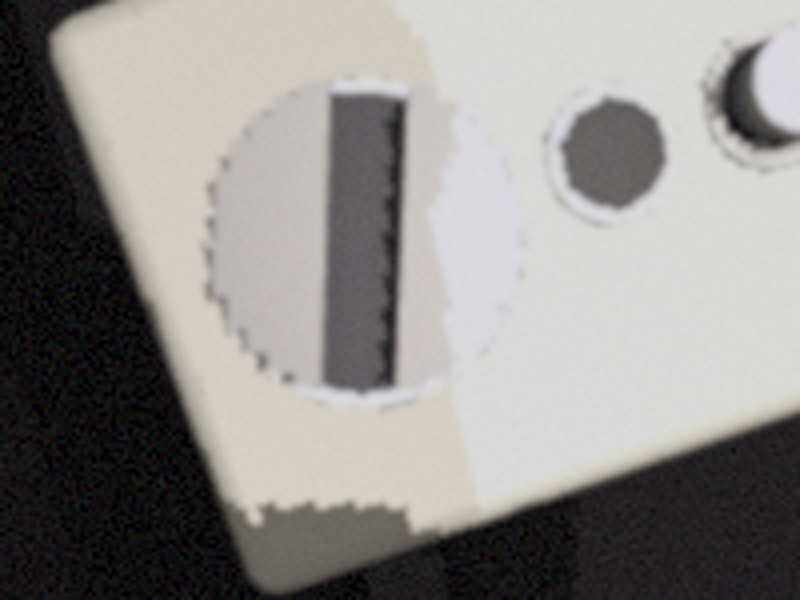

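The crop shows the open screw's head centre at (364,241), with the slot almost parallel to the tool's x axis.

```bash
python3 - <<'E'
from h import *
c=np.load('w4cam.npy',allow_pickle=True).item()
f=lambda u,v,z:onz(c,190+u/4,32+v/4,z)
def ang(a,b,z): d=f(*b,z)-f(*a,z); return np.degrees(np.arctan2(d[1],d[0])),np.linalg.norm(d)
print(ang((324,383),(330,95),.073),ang((393,385),(406,97),.073),ang((800,408),(440,532),.05),ang((60,75),(225,490),.05))
C=f(364,241,.073);print('centre',C)
p,M,o=pose()
s=np.array([*C[:2],.19])
yaw=np.radians(163.8)
chain(p,M,[(s,yaw)])
E
```

```text
(np.float64(163.1451880515411), np.float64(0.049592530512839426)) (np.float64(162.36601237638254), np.float64(0.04964501624196704)) (np.float64(-86.03075019334764), np.float64(0.07641013099746219)) (np.float64(5.303351431484396), np.float64(0.08448588654225514))
centre [4.97431431e-01 4.83409716e-04 7.30000000e-02]
[0.497 0.    0.19 ] 164.0 off [0.5776, 0.0088, 0.0363] tw [-0.0002, -0.0001, 0.0024]
```

jog_arm([
  {"offset": [0.2, 0.003, 0.1], "twist": [0, 0, 0.0054], "fingers": -1},
  {"offset": [0.45, 0.006, 0.2], "twist": [0, 0, 0.0054], "fingers": -1},
  {"offset": [0.565, 0.006, 0.3], "twist": [0, 0, 0.0054], "fingers": -1},
  {"offset": [0.565, 0.006, 0.34], "twist": [0, 0, 0.0054], "fingers": -1},
  {"offset": [0.565, 0.006, 0.34], "twist": [0, 0, 0.0054], "fingers": -1},
  {"offset": [0.565, 0.006, 0.34], "twist": [0, 0, 0.0054], "fingers": -1},
])

```text
clock: 10.55
position: [0.5008, 0.0008, 0.1452]
ee_rot: [0.47, 3.105, 0.0]
force: [0.6, -0.0, -1.3]
width: 0.217
gripper_force: 49.9
```

```bash
python3 - <<'E'
from h import *
p,M,o=pose(); print(p,np.degrees(np.arctan2(M[1,0],M[0,0])),o['width'],o['force'],o['ft_torque'])
out=[]
for n,(u,v) in [('scene',(282,200)),('side',(282,195))]:
    im=get_image(n); save(n+'2',im)
    for l in landmark_of('key',n)[:6]:print(n,round(l['conf'],2),np.round([l['at'][1]*560,l['at'][0]*420],1))
    print(proj(cam(n),p-[0,0,.062]))
    out.append(cv2.resize(im[v-55:v+45,u-50:u+50,::-1],(400,400),interpolation=2))
cv2.imwrite('pics/hov.png',np.hstack(out))
E
```

```text
[0.50079374 0.00076647 0.1452321 ] 162.80161040531044 0.2168249619760276 [ 0.59343153 -0.00660369 -1.32518956] [-0.00412928 -0.02404147  0.0433462 ]
scene 0.96 [282.4 202.5]
scene 0.89 [219.6 272.1]
scene 0.74 [176.9 228.6]
scene 0.73 [127.3 259.3]
[281.66341545 202.27910067]
side 0.88 [353.4 320.9]
side 0.7 [280.7 194. ]
side 0.65 [338.6 252.2]
side 0.58 [301.6 291.6]
[280.57310392 195.77706313]
```

View pics/hov.png

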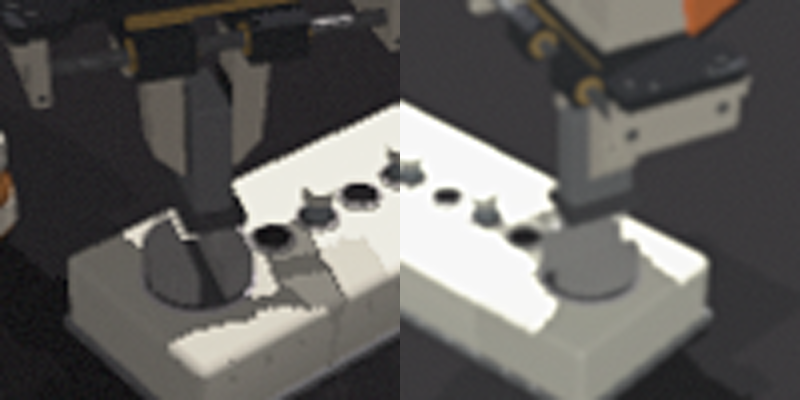

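The key hovers centred over the head, with the blade in line with the slot. I'll lower it gently.

jog_arm([
  {"offset": [0, 0, 0.04], "twist": [0, 0, 0], "fingers": -1},
  {"offset": [0, 0, 0.07], "twist": [0, 0, 0], "fingers": -1},
  {"offset": [0, 0, 0.1], "twist": [0, 0, 0], "fingers": -1},
  {"offset": [0, 0, 0.12], "twist": [0, 0, 0], "fingers": -1},
  {"offset": [0, 0, 0.12], "twist": [0, 0, 0], "fingers": -1},
])

```text
clock: 11.38
position: [0.4993, 0.0014, 0.1265]
ee_rot: [-0.468, -3.106, 0.0]
force: [0.0, -0.1, -1.6]
width: 0.217
gripper_force: 49.9
```

jog_arm([
  {"offset": [0, 0, 0.02], "twist": [0, 0, 0], "fingers": -1},
  {"offset": [0, 0, 0.04], "twist": [0, 0, 0], "fingers": -1},
  {"offset": [0, 0, 0.05], "twist": [0, 0, 0], "fingers": -1},
  {"offset": [0, 0, 0.055], "twist": [0, 0, 0], "fingers": -1},
  {"offset": [0, 0, 0.055], "twist": [0, 0, 0], "fingers": -1},
])

```text
clock: 12.0
position: [0.4994, 0.0014, 0.1186]
ee_rot: [-0.468, -3.106, -0.0]
force: [-0.6, -1.0, 1.5]
width: 0.216
gripper_force: 49.9
```

The key is seated: TCP z is 0.1186 against 0.1187 expected, with light contact. Now I'll turn clockwise about 77.5°, which includes the play.

jog_arm([
  {"offset": [0, 0, 0], "twist": [0, 0, 0.02], "fingers": -1},
  {"offset": [0, 0, 0], "twist": [0, 0, 0.04], "fingers": -1},
  {"offset": [0, 0, 0], "twist": [0, 0, 0.06], "fingers": -1},
  {"offset": [0, 0, 0], "twist": [0, 0, 0.08], "fingers": -1},
  {"offset": [0, 0, 0], "twist": [0, 0, 0.1], "fingers": -1},
  {"offset": [0, 0, 0], "twist": [0, 0, 0.12], "fingers": -1},
  {"offset": [0, 0, 0], "twist": [0, 0, 0.14], "fingers": -1},
  {"offset": [0, 0, 0], "twist": [0, 0, 0.16], "fingers": -1},
  {"offset": [0, 0, 0], "twist": [0, 0, 0.18], "fingers": -1},
  {"offset": [0, 0, 0], "twist": [0, 0, 0.2], "fingers": -1},
  {"offset": [0, 0, 0], "twist": [0, 0, 0.21], "fingers": -1},
  {"offset": [0, 0, 0], "twist": [0, 0, 0.215], "fingers": -1},
  {"offset": [0, 0, 0], "twist": [0, 0, 0.215], "fingers": -1},
  {"offset": [0, 0, 0], "twist": [0, 0, 0.215], "fingers": -1},
])

```text
clock: 13.75
position: [0.4972, -0.0016, 0.1185]
ee_rot: [-2.31, -2.128, 0.007]
force: [-10.0, -10.4, 12.6]
width: 0.214
gripper_force: 49.9
```

```bash
python3 - <<'E'
from h import *
p,M,o=pose(); print(p,np.degrees(np.arctan2(M[1,0],M[0,0])),o['width'],o['force'],o['ft_torque'],o['joints'])
out=[]
for n,(u,v) in [('scene',(282,200)),('side',(282,195))]:
    im=get_image(n); save(n+'3',im)
    out.append(cv2.resize(im[v-40:v+30,u-35:u+35,::-1],(400,400),interpolation=2))
cv2.imwrite('pics/turn.png',np.hstack(out))
E
```

```text
[ 0.49716343 -0.00160289  0.11854993] 85.32322301418102 0.21398118383881232 [-10.04773741 -10.3771824   12.58526794] [-2.51011552  2.53992486  0.11022272] [-0.57066431  0.43132821  0.62125682  2.05928508 -0.35717453  0.76067286
  0.18923181]
```

View pics/turn.png

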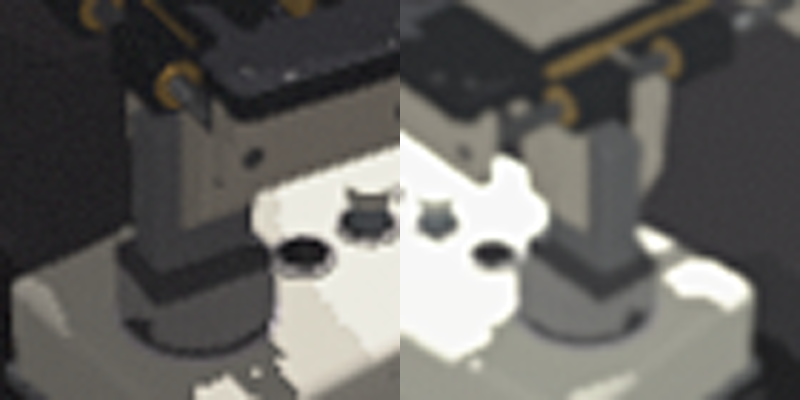

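jog_arm([
  {"offset": [-0.02, -0.013, 0], "twist": [0, 0, 0], "fingers": -1},
  {"offset": [-0.02, -0.013, 0], "twist": [0, 0, 0], "fingers": -1},
  {"offset": [-0.02, -0.013, 0], "twist": [0, 0, 0], "fingers": -1},
])

```text
clock: 14.22
position: [0.4966, -0.0021, 0.1186]
ee_rot: [-2.308, -2.131, 0.002]
force: [-5.7, -4.2, 7.9]
width: 0.217
gripper_force: 49.9
```

jog_arm([
  {"offset": [0, 0, 0], "twist": [0, 0, 0], "fingers": -0.3},
  {"offset": [0, 0, 0], "twist": [0, 0, 0], "fingers": -0.1},
  {"offset": [0, 0, 0], "twist": [0, 0, 0], "fingers": 0.2},
  {"offset": [0, 0, 0], "twist": [0, 0, 0], "fingers": 0.2},
  {"offset": [0, 0, 0], "twist": [0, 0, 0], "fingers": 0.2},
  {"offset": [0, 0, 0], "twist": [0, 0, 0], "fingers": 0.2},
])

```text
clock: 14.98
position: [0.4973, -0.0014, 0.1185]
ee_rot: [2.308, 2.132, 0.0]
force: [0.3, 0.0, -0.8]
width: 0.596
gripper_force: 0.0
```

Released cleanly. I'll lift, back off and look.

jog_arm([
  {"offset": [0, 0, -0.1], "twist": [0, 0, 0], "fingers": 0.4},
  {"offset": [0, 0, -0.35], "twist": [0, 0, 0], "fingers": 0.4},
  {"offset": [0, 0, -0.65], "twist": [0, 0, 0], "fingers": 0.4},
  {"offset": [-0.3, 0, -0.8], "twist": [0, 0, 0], "fingers": 0.4},
  {"offset": [-0.6, 0, -0.8], "twist": [0, 0, 0], "fingers": 0.4},
  {"offset": [-0.6, 0, -0.8], "twist": [0, 0, 0], "fingers": 0.4},
  {"offset": [-0.6, 0, -0.8], "twist": [0, 0, 0], "fingers": 0.4},
])

```text
clock: 15.85
position: [0.4902, -0.0908, 0.239]
ee_rot: [-2.308, -2.131, -0.001]
force: [0.3, 0.2, -0.3]
width: 0.7
gripper_force: 0.0
```

```bash
python3 - <<'E'
from h import *
p,M,o=pose(); print(p,np.degrees(np.arctan2(M[1,0],M[0,0])),o['clock'])
im=get_image('wrist'); c=cam('wrist'); save('w5',im); np.save('w5cam.npy',c,allow_pickle=True)
q=proj(c,[.499,0,.073]); print(q)
x0,y0=int(max(0,q[0]-80)),int(max(0,q[1]-80)); print(x0,y0)
cv2.imwrite('pics/w5b.png',cv2.resize(im[y0:y0+150,x0:x0+160,::-1],None,fx=4,fy=4,interpolation=2))
E
```

```text
[ 0.49019337 -0.09083431  0.23895823] 85.4366093225694 15.85
[280.80806859  91.45102384]
200 11
```

View pics/w5b.png

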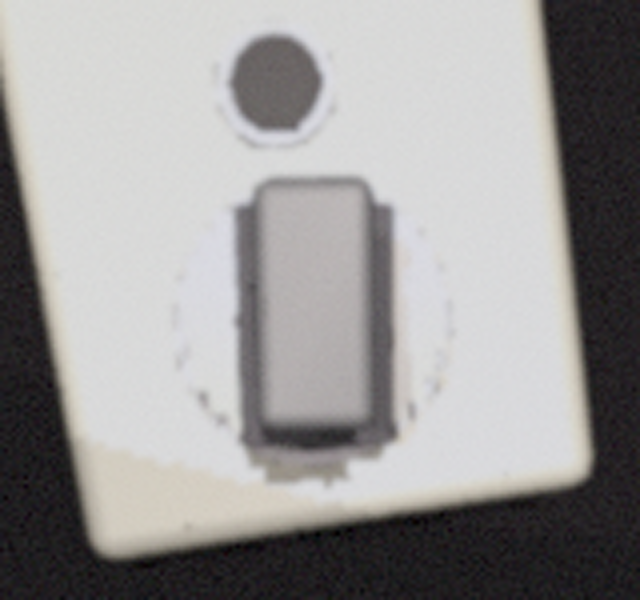

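```bash
python3 - <<'E'
import cv2
g=cv2.imread('pics/w5.png',0)
print('     ',*range(250,302,1))
for r in range(114,136): print(r,*g[r,250:302])
E
```

```text
250 251 252 253 254 255 256 257 258 259 260 261 262 263 264 265 266 267 268 269 270 271 272 273 274 275 276 277 278 279 280 281 282 283 284 285 286 287 288 289 290 291 292 293 294 295 296 297 298 299 300 301
114 213 205 200 197 195 194 200 210 212 192 150 113 108 103 102 115 134 150 161 162 162 164 162 166 162 162 162 162 159 161 159 158 156 160 156 159 154 157 155 152 146 128 112 95 88 92 93 108 150 184 200 198
115 213 211 204 196 184 177 186 202 211 197 158 116 107 105 97 103 124 137 148 147 148 148 149 145 147 145 143 145 144 144 144 141 143 141 142 142 140 136 142 135 128 117 97 86 91 93 91 106 145 183 199 201
116 217 215 209 205 184 173 184 202 212 202 165 120 110 107 96 97 105 114 122 125 127 126 124 126 126 124 123 121 124 119 120 124 119 120 121 118 120 119 113 117 109 100 90 81 89 94 91 98 133 171 201 205
117 217 217 215 208 195 196 196 202 211 203 165 119 106 108 100 85 87 89 97 100 103 102 97 101 95 99 96 98 95 97 92 94 91 91 91 91 89 92 93 92 89 91 89 84 91 96 89 94 115 163 200 205
118 217 218 216 214 209 211 208 205 207 200 158 117 105 108 103 81 66 68 69 77 74 73 69 75 
[... 2883 characters left out ...]
 216 217 215 216 217 218 217 217 217 216 217 216 216 215 216 217
133 206 206 207 206 205 204 207 206 206 206 205 208 207 208 207 207 208 206 208 208 207 211 211 214 216 216 218 217 217 218 213 206 208 212 217 215 216 217 217 217 218 217 216 217 217 218 216 218 216 217 215 216
134 205 206 207 204 207 206 206 205 207 206 204 207 204 207 206 208 207 205 208 206 209 206 211 213 213 216 214 215 216 217 216 215 215 217 216 218 218 217 218 217 216 219 217 217 217 215 216 215 214 213 214 211
135 205 206 204 205 203 206 205 208 207 206 207 207 208 208 206 206 207 206 206 206 207 208 205 209 210 211 210 209 214 215 217 216 215 215 212 214 216 216 215 215 214 216 215 212 213 213 212 210 208 207 204 204
```

The slot end is only partly visible under the flange: there is a strip at columns 266–286, rows 126–131. I'll tilt the camera to look at the notch from the south end.

jog_arm([
  {"offset": [-0.2, 0, 0.1], "twist": [0, 0.025, 0], "fingers": 0.4},
  {"offset": [-0.33, 0, 0.2], "twist": [0, 0.05, 0], "fingers": 0.4},
  {"offset": [-0.33, 0, 0.3], "twist": [0, 0.075, 0], "fingers": 0.4},
  {"offset": [-0.33, 0, 0.45], "twist": [0, 0.097, 0], "fingers": 0.4},
  {"offset": [-0.33, 0, 0.45], "twist": [0, 0.097, 0], "fingers": 0.4},
  {"offset": [-0.33, 0, 0.45], "twist": [0, 0.097, 0], "fingers": 0.4},
])

```text
clock: 16.65
position: [0.4867, -0.1395, 0.1714]
ee_rot: [-1.954, -1.808, -0.613]
force: [-0.0, 0.9, 0.3]
width: 0.701
gripper_force: 0.0
```

```bash
python3 - <<'E'
from h import *
p,M,o=pose(); print(p,o['clock'],o['joints'])
im=get_image('wrist'); c=cam('wrist'); save('w6',im); np.save('w6cam.npy',c,allow_pickle=True)
g=cv2.cvtColor(im,cv2.COLOR_RGB2GRAY); print(c['p'])
q=proj(c,[.499,0,.073]); print(q, 'S rim top/bottom',proj(c,[.501,-.028,.073]),proj(c,[.501,-.028,.05]))
q=proj(c,[.501,-.028,.062]).astype(int)
print('    ',*[f'{k%1000:3d}' for k in range(q[0]-34,q[0]+36,2)])
for r in range(q[1]-24,q[1]+26): print(r,*[f'{k:3d}' for k in g[r,q[0]-34:q[0]+36:2]])
E
```

```text
[ 0.48671708 -0.13945464  0.17139403] 16.65 [ 0.14826879  0.55671802  0.55777738  1.86420627 -0.79820467  1.32511963
  1.02963887]
[ 0.48609667 -0.16059752  0.32730292]
[280.1923473  130.43762343] S rim top/bottom [285.28140777 159.8376595 ] [284.86859257 172.12735865]
     251 253 255 257 259 261 263 265 267 269 271 273 275 277 279 281 283 285 287 289 291 293 295 297 299 301 303 305 307 309 311 313 315 317 319
141 184 188 187 185 135  92  85  55  51  54  47  48  51  53  54  49  47  52  49  52  61  80  82  86 154 168 181 186 186 166 161 208 218 217 216
142 186 183 188 185 138  92  86  52  48  48  53  55  47  52  53  43  54  46  54  48  60  83  81  91 155 167 181 186 175 158 172 208 215 217 216
143 188 186 187 188 134  90  89  49  52  54  50  51  59  49  54  56  52  49  54  49  69  85  76  83 152 166 180 180 145 129 174 209 216 218 216
144 185 184 187 186 139  88  93  57  55  49  54  50  52  50  55  49  54  53  44  55  71  82  78  90 154 167 180 178 111  95 179 208 217 216 217
145 178 186 186 184 139  94  93  67  44  56  53  51  57  50  55  51  45  48  51  50  73  80  81  84 155 169 1
[... 5814 characters left out ...]
 217 217 218 217 214 215 212 212 210 209 207 205 202 200 198 196 194 190 187 184 178 173 167 166 159 151 144 138 131 128 120
187 217 216 218 216 217 214 216 214 213 210 208 205 202 201 199 196 194 190 189 185 181 178 171 167 164 156 137 143 134 131 122 115 106 102 100
188 217 216 215 214 213 213 209 207 206 204 202 197 195 193 189 186 184 180 178 171 166 160 153 149 140 126 110 122 110 104  98  96  95  93  94
189 214 214 210 209 207 205 203 200 197 194 191 190 187 183 178 173 165 161 158 149 144 139 127 124 117 107 100  99  97  96  95  92  91  90  95
190 207 207 202 200 197 196 194 190 185 184 180 174 169 167 161 153 150 140 134 125 123 113 107 100  97  99  92  94  91  92  95  88  94  91  91
```

The notch now shows clearly: the slot spans columns 274–290, with the blade end at 276–282. I need the head's extents for the angle.

```bash
python3 - <<'E'
from h import *
g=cv2.imread('pics/w6.png',0); c=np.load('w6cam.npy',allow_pickle=True).item()
for r in range(128,162,2): print(r,*g[r,242:262],'|',*g[r,298:318])
# predicted columns for candidates: head centre fit C, slot angle a
def cols(C,a):
  d=np.array([np.cos(a),np.sin(a)]);n=np.array([-d[1],d[0]]);o=[]
  for s in (1,-1):
    l=np.sqrt(.028**2-.007**2); P=np.array(C)-d*l+s*n*.007; o.append(proj(c,[*P,.064]).round(1).tolist())
  return o
for C in [(.497,0),(.499,0)]:
  L=[proj(c,[C[0]+.028*np.cos(t),C[1]+.028*np.sin(t),.055])[0] for t in np.linspace(0,6.28,200)]
  print(C,'extent',min(L),max(L),[(a,cols(C,np.radians(a))) for a in (85,90,95,100)])
E
```

```text
128 218 216 214 201 190 187 185 185 184 186 183 184 185 183 186 185 176 142 100 93 | 134 157 169 177 183 184 186 183 183 184 185 192 207 217 217 218 214 216 216 216
130 217 217 213 206 193 187 185 186 185 186 187 184 185 184 185 185 172 136 98 88 | 126 155 164 170 182 184 185 186 185 185 185 190 205 212 216 218 217 218 216 217
132 216 215 215 211 198 186 184 185 185 185 184 185 184 184 186 186 174 140 98 89 | 122 154 166 170 180 185 185 184 185 185 183 186 197 209 218 219 217 217 216 217
134 216 218 218 212 200 189 187 186 187 186 184 187 184 186 185 185 173 135 95 89 | 117 151 165 171 179 186 185 183 185 186 185 186 190 204 214 218 217 217 216 217
136 217 215 216 213 201 190 187 186 185 185 184 185 186 184 187 187 174 134 100 91 | 111 151 164 168 178 186 184 185 186 184 182 175 177 189 210 215 216 215 218 215
138 217 216 214 208 195 184 183 186 186 184 184 183 183 187 185 187 173 136 94 90 | 120 150 164 168 172 181 182 185 183 184 175 143 118 154 198 214 217 216 217 215
140 217 216 215 211 199 186 182 184 184 186 184 186 185 184 187 186 171 133 99 93 | 119 153 165 165 169 180 185 18
[... 1349 characters left out ...]
 123 92 72 66 63 67 74 66 66 65 66 66 | 67 68 64 67 64 108 158 189 201 197 191 192 205 214 217 216 216 217 217 218
160 218 217 216 218 215 210 189 159 139 132 126 105 81 70 61 64 67 68 71 69 | 67 68 67 61 78 142 191 203 198 193 205 214 217 217 217 215 217 218 217 217
(0.497, 0) extent 246.4665947155108 309.3547924023756 [(85, [[269.1, 164.2], [285.8, 164.4]]), (90, [[272.0, 164.8], [288.6, 163.7]]), (95, [[274.8, 165.2], [291.3, 162.7]]), (100, [[277.8, 165.3], [293.9, 161.6]])]
(0.499, 0) extent 248.71022442761983 311.5870646395546 [(85, [[271.5, 164.1], [288.2, 164.2]]), (90, [[274.3, 164.6], [291.0, 163.5]]), (95, [[277.2, 165.0], [293.7, 162.6]]), (100, [[280.1, 165.1], [296.2, 161.4]])]
```

The slot's south end centre at column 282.4, with the head centre at 278.0, puts the slot at about 94° against the bar's 94.5–95°. It is locked, the key is seated and upright, and the gripper is clear, so I'll hand in.

```bash
python3 -c "
from cell import *
print(sign_off())"
```

```text
the job is handed in; nothing more can be done
None
```

The open screw is turned clockwise until its slot lies along the bar: I measured it at about 94°, against about 95° for the bar. The key stands seated and upright in it, the robot did not touch the other screw, and the job is handed in at about 17 s on the clock.

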